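# Screw the oil filler plug into the skiving machine

## Task

Close the oil filler of the bench leather skiving machine with the square-headed steel filler plug: stand the plug upright in the filler neck and, pressing only lightly, back it off (anticlockwise seen from above) until you feel it drop into the thread start, then run it in clockwise until its flange is fully home on the neck. Do not force or cross-thread it (if it stops dead while still high, back it off), then let go, and leave the other things on the bench where they are.

Things in the scene. Friction and masses are not known exactly. Their poses are not given: they have to be found in the camera images.
- plug_head (a point): Centre of the square head, 28 x 28 mm and 32 mm tall, of the loose steel filler plug (0.2 to 0.4 kg); 48 mm above its underside. The head's sides lie along this point's x and y; z up. Starts upright on the bench, standing on its round nose. (The smaller bung with a thin round head is not it.)
- plug_seat (a point): Centre of the underside of the plug's round flange (58 mm across, 6 mm thick, the head stands on it), 22 mm below plug_head, 26 mm above the plug's underside; same axes. Below it a round shank 34 mm across, 26 mm long, its nose tapered to 29 mm.
- plug_lugs (a point): On the plug's axis, 15 mm below plug_seat, same axes: the level of three thread lugs, 120 degrees apart (the first towards x), that stick out of the shank to 45 mm across; each 4 mm thick and some 22 degrees long.
- mouth (a point): Centre of the open top rim of the fixed steel filler neck on the machine, 84 mm above the bench; z up. Tube 62 mm outside, 48 mm bore, 34 mm deep, with a right-handed three-start thread inside, lead about 26 mm a turn, 39 mm clear across. 3 to 8 N of push is plenty; until the plug is home, over 80 N between it and the machine (a twist of some 0.6 N m at a stop) ruins the thread.
- thread (a point): On the neck's axis, 10 mm below the rim: the thread. Every 120 degrees one start, an opening 34 degrees long; where is different each time, not told by any axes. Lugs on top of the thread: flange 7 to 17 mm above the rim; clockwise there meets a dead stop. Anticlockwise by up to 110 degrees: drops into the start, flange 3 to 5 mm above the rim, and some 10 degrees on meets a stop.
- neck_foot (a point): On the neck's axis at the gear case's top, 50 mm above the bench, where the neck ends. A drop that leaves the flange 7 mm or more above the rim is only onto the ridges: keep backing off. Running in from the start: 45 to 65 degrees clockwise bring the flange down on the rim, then it gets tight and stops dead 65 to 90 degrees from the start. The plug stays where it is left; the neck does not turn.
- machine: Painted gear case of the bench skiving machine, fixed, 140 x 250 mm, 50 mm high, origin at the centre of its underside. The filler neck stands at y = +60 mm on it; at the other end (negative y) a steel drum and housing rise to 112 mm.
- bung: Loose small steel bung with a 34 mm flange and a 16 mm round head, 43 mm tall, not needed; origin at its underside.
- spool: Loose thread spool, 44 mm across, 50 mm tall, not needed; origin at its underside.
- spool2: Another loose thread spool, 44 mm across, 50 mm tall, not needed; origin at its underside.
- awl: Loose awl with wooden handle, 150 mm long, lying along its x, not needed.
- mallet: Loose hammer, 240 mm long, lying along its x, not needed.
- cream: Loose jar, 60 mm across, 60 mm tall, not needed; origin at its underside.
- slicker: Loose turned wooden edge slicker, 28 mm across, 88 mm tall, standing, not needed; origin at its underside.
There are look-alikes about, which are no part of the job. Leave any orange or red look-alike of the part that bears plug_head alone.

How it is judged:
By the outcome, as a careful person would: the job done as asked, in the order asked, and still so for the second after the job is handed in, with the robot touching nothing.
It also fails if it takes over 67 s, if anything falls off the work surface, if the arm or the gripper's body presses on something with over 40 N, if the wrist force passes 120 N, or if a joint passes its speed limit or range.

## Robot

A 7-joint arm with a two-finger parallel gripper is mounted at the origin on the work surface. World frame = base frame: x ahead of the robot, y to its left, z up, the work surface at z = 0. Lengths are in mm, angles in rad, forces in N, time in s.
With the tool pointing down it reaches from about 400 to 875 mm from the base axis. Payload 4.4 kg.
Tool frame: the origin (TCP) lies at the very end of the fingers, on their centre line; the grasp point (between the pads) lies 19 mm behind it; z points along the fingers, y is the line along which they close (so a half turn about z gives the same grasp; the last joint's range is limited). The gripper opens to 85 mm and grips with 20 to 120 N. Pads are 22 mm wide; open, the fingers measure 114 mm over their backs; the gripper's body (76 mm by 85 mm) begins 54 mm behind the grasp point. The pads swing forward as they close: fully open they stand 13 mm farther back than shut.
Start: joints at [-1.308, 0.628, 0.038, 1.517, -0.027, 0.996, -0.02], TCP at [209.866, 615.202, 231.313] pointing down, gripper open.
Joint ranges: [-3.06, 3.06], [-0.37, 2.12], [-1.25, 1.32], [0.18, 2.47], [-1.1, 4.24], [0.23, 1.98], [-2.94, 2.94]. Speed limits (rad/s): [2.57, 2.57, 3.14, 3.14, 3.14, 3.14, 3.14].

## Interface

Orientations are given as [roll, pitch, yaw] about the fixed x, y, z axes, in that order (R = Rz(yaw) Ry(pitch) Rx(roll)).
In Python, from cell import monitor, viewer, workorder gives the robot as it stands.
- The arm moves only by the tool arm_command, never from a script. Its argument "series" is one flat list of numbers, 5 for each row, row after row: the opening in per cent of the stroke, from 0 (shut) to 100 (fully open), then the shift along the tool's x, y, z in cm, then the turn about the tool's z in degrees. In form: [claw, x, y, z, roll, claw, x, y, z, roll, ...]. A call has exactly 5 rows; each row is the pose to reach, as a shift and turn from the pose commanded when the call began, along the tool's axes at that moment; what a row does not reach only later rows make up. A row lasts 1/12 s, in which the tool goes at most 41.7 mm and 7.16 degrees, less where a joint would pass 70% of its speed; a pose out of reach is approached as far as the arm can. A call with a gripper value outside its range is refused whole. The fingers move at their own pace and stop on an object; the grip force is fixed at half the most. Time passes only in rows, so rows that repeat a pose let the fingers close, or fill a call up. It gives the time, the measured TCP pose, the force, the opening and the grip force at its end, in the units of the state.
- monitor.read_state(): the state, without advancing time (a new reading comes with each control period).
- viewer.get_image(name): name is "scene" or "top" or "wrist"; returns (picture, depth): 384x512x3 uint8, red, green, blue; 384x512 float32, mm along the optical axis (not along the pixel's ray), 0 where there is no reading.
- viewer.camera_model(name): a dict with "mtx" (3x3 intrinsics, pixels), "dist_coeffs" ([k1, k2, p1, p2, k3] as OpenCV has them; the pictures are not rectified), "R" (3x3) and "t" (3): a world point X has camera coordinates R X + t. Camera axes: x right, y down, z forward; pixel columns grow to the right and rows downward; lengths in mm; the calibration is good to about 2 mm. A picture is of the moment at which its call begins: read the wrist's pose just before it. camera_model takes no time and is no camera call; for the wrist camera it gives the pose at the moment of the call.
- workorder.finish_job(): hands the job in; it is judged then, once.
The state is a dict: "clock": time; "qpos": joint angles; "qd": joint speeds; "tau": joint torques, N m; "eef_pos": TCP position; "tool_rot": TCP orientation; "force": force on the tool from outside, world axes, zero at the start; "torque": the same for the moment, N m; "width": finger opening in mm; "gripper_force": force on a finger pad.
Only numpy, scipy, OpenCV 4.12 (cv2) and the standard library are available. Lean on these libraries where they do the work, as an engineer would, in place of code of your own. Each camera call takes 0.05 s, during which the arm holds its last target. There are 200 camera calls.

## Working session

There is one attempt and no reset: what is moved stays moved. The work goes in short steps, Python scripts to look and compute and a tool call to move; the robot and the scene stay as the last step left them, time stands still between calls to the robot, and variables do not carry over. Pictures are saved under pics/ and viewed, at most 10 in all, crops included, and the job is handed in when it is done.

Besides the shell and the picture viewer there is one more tool, called after ">>>" as name(argument=value, ...) on one line, values as JSON. arm_command: Moves the arm, as the interface text tells. Its arguments: {"type":"object","properties":{"series":{"type":"array","items":{"type":"number"}}},"required":["series"]}

```bash
mkdir -p pics; ls; python3 - <<'E'
from cell import monitor, viewer, workorder
import cv2, numpy as np
s=monitor.read_state(); print(s)
ims=[]
for n in("top","scene"):
    p,d=viewer.get_image(n); np.savez(f"pics/{n}0.npz",p=p,d=d); cv2.imwrite(f"pics/{n}0.png",p[:,:,::-1])
    c=viewer.camera_model(n); print(n,{k:np.round(v,3).tolist() for k,v in c.items()})
E
```

```text
pics
{'clock': 0.0, 'qpos': array([-1.30779167,  0.62935786,  0.03845848,  1.51835086, -0.02700901,
        0.99629208, -0.0200129 ]), 'qd': array([ 0.00083895,  0.00044886, -0.00158176,  0.00076677,  0.00093752,
       -0.0008086 ,  0.00018308]), 'tau': array([ 9.65188428e-05, -5.63395071e+01,  1.22613665e+00, -1.93440932e+01,
        1.10665176e-02,  1.03984843e-02, -7.94905048e-06]), 'eef_pos': array([209.67317857, 614.60428068, 230.38726603]), 'tool_rot': array([-3.13970318e+00,  2.73812169e-05,  2.81275724e+00]), 'force': array([ 0.53648091,  0.58751842, -0.53441433]), 'torque': array([0.046531  , 0.01030051, 0.01202362]), 'gripper_force': 0.0, 'width': 85.97757737682527}
top {'mtx': [[375.327, 0.0, 262.557], [0.0, 375.327, 192.022], [0.0, 0.0, 1.0]], 'dist_coeffs': [-0.018, 0.0, 0.0, 0.0, 0.0], 'R': [[-0.008, -1.0, -0.022], [-0.991, 0.011, -0.131], [0.131, 0.02, -0.991]], 't': [101.894, 586.529, 821.213]}
scene {'mtx': [[498.291, 0.0, 257.593], [0.0, 498.291, 185.899], [0.0, 0.0, 1.0]], 'dist_coeffs': [-0.087, 0.0, 0.0, 0.0, 0.0], 'R': [[-0.87, 0.493, 0.014], [0.324, 0.592, -0.738], [-0.372, -0.637, -0.675]], 't': [488.846, -201.139, 1582.433]}
```

View pics/top0.png

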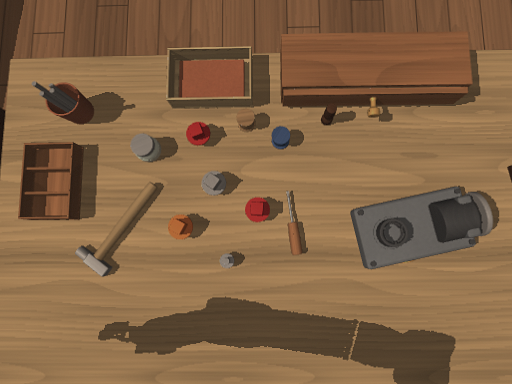

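View pics/scene0.png

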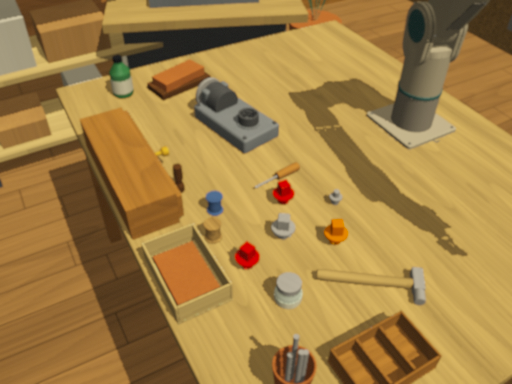

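Could be taken for the plug (top view): grey square head (214,183), red (198,133), red (257,208), orange (180,227), small grey bung (228,261), jar (146,147). I choose the grey one at (214,183), and the neck is at (392,232). Next is one close crop of both, with measurements.

```bash
cat > h.py <<'E'
import numpy as np, cv2
from cell import monitor, viewer
def ray(cam,uv,z):
    """pixels (N,2) -> world points on plane z"""
    m=cam; uv=np.asarray(uv,float).reshape(-1,1,2)
    n=cv2.undistortPoints(uv,np.array(m["mtx"]),np.array(m["dist_coeffs"])).reshape(-1,2)
    R=np.array(m["R"]);C=-R.T@np.array(m["t"]); d=np.c_[n,np.ones(len(n))]@R
    return C+d*((z-C[2])/d[:,2])[:,None]
def cloud(cam,d):
    m=cam; v,u=np.mgrid[:384,:512]
    n=cv2.undistortPoints(np.stack([u,v],-1).reshape(-1,1,2).astype(float),np.array(m["mtx"]),np.array(m["dist_coeffs"])).reshape(-1,2)
    P=np.c_[n,np.ones(len(n))]*d.reshape(-1,1)
    return ((P-np.array(m["t"]))@np.array(m["R"])).reshape(384,512,3)
E
python3 - <<'E'
from h import *
z=np.load("pics/top0.npz");p,d=z["p"],z["d"];c=viewer.camera_model("top")
a=cv2.resize(p[158:208,185:245],None,fx=6,fy=6,interpolation=cv2.INTER_CUBIC)
b=cv2.resize(p[207:257,362:422],None,fx=6,fy=6,interpolation=cv2.INTER_CUBIC)
cv2.imwrite("pics/crop0.png",np.hstack([a,b])[:,:,::-1])
X=cloud(c,d)
def st(u0,u1,v0,v1,lo,hi,nm):
    Q=X[v0:v1,u0:u1].reshape(-1,3);Q=Q[(Q[:,2]>lo)&(Q[:,2]<hi)]
    r=cv2.minAreaRect(Q[:,:2].astype(np.float32)); print(nm,len(Q),Q.mean(0).round(1),Q.std(0).round(1),np.round(r[0],1),np.round(r[1],1),r[2])
st(195,235,160,205,57,75,"head"); st(195,235,160,205,24,40,"flange")
st(365,420,205,260,78,95,"rim"); st(345,480,185,270,44,56,"case")
print("ray head",ray(c,[[214,183]],64),"neck",ray(c,[[392,232]],84))
E
```

```text
head 156 [610.8 210.9  62.9] [8.1 8.3 1.6] [610.8 211. ] [28.3 27.7] 53.89461135864258
flange 299 [608.4 208.8  31.1] [16.4 16.4  1.8] [610.7 211.3] [56. 56.] 44.491119384765625
rim 305 [ 492.3 -183.9   82.4] [19.1 19.6  1.5] [ 492.9 -184.3] [60.6 60.7] 40.256187438964844
case 4682 [ 499.  -221.6   49.2] [44.6 63.   2.1] [ 503.6 -245.4] [139.  253.2] 11.8826322555542
ray head [[605.90131291 204.45311989  64.        ]] neck [[ 492.50176238 -180.25594943   84.        ]]
```

View pics/crop0.png

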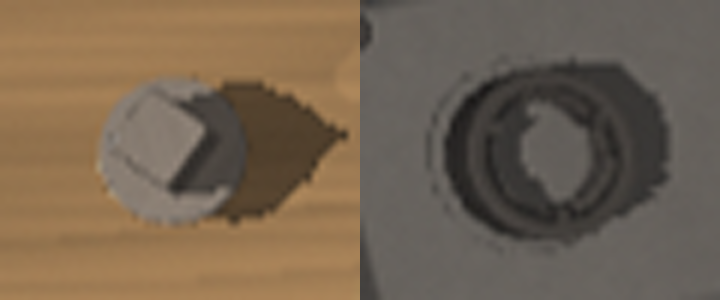

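The crop shows the grey square head on a round flange (crop ~(155,140)), so this is the plug. The neck is on the right, with its bore and thread openings at ~(550,155). I'll plan the approach and grasp with yaw ≈ 53.9°, which leaves joint 7 room to turn at the neck.

```bash
cat >> h.py <<'E'
def plan(target,yaw,n,start=None):
    """print n calls (total cm shift in tool axes, total roll deg per call), tool pointing down"""
    s=monitor.read_state(); p=np.array(start[0] if start else s["eef_pos"],float); y=start[1] if start else np.degrees(s["tool_rot"][2])
    D=(np.array(target,float)-p)/n; dy=((yaw-y+180)%360-180)/n
    for i in range(n):
        a=np.radians(y+i*dy); ex=np.array([np.cos(a),np.sin(a),0]); ey=np.array([np.sin(a),-np.cos(a),0])
        print("call",i+1,"xyz cm",np.round([ex@D/10,ey@D/10,-D[2]/10],2),"roll",round(-dy,1))
E
python3 -c "
from h import *
plan([610.8,211,180],53.9,3)"
```

```text
call 1 xyz cm [-17.    -8.42   1.68] roll 35.8
call 2 xyz cm [-18.71   3.1    1.68] roll 35.8
call 3 xyz cm [-13.37  13.45   1.68] roll 35.8
```

>>> arm_command(series=[100, -3.4, -1.68, 0.34, 7.15, 100, -6.8, -3.37, 0.67, 14.3, 100, -10.2, -5.05, 1.0, 21.5, 100, -13.6, -6.74, 1.34, 28.6, 100, -17.0, -8.42, 1.68, 35.8])

```text
clock: 0.52
eef_pos: [344.4, 479.0, 214.1]
tool_rot: [-3.141, 0.0, 2.183]
force: [-0.7, 0.7, -0.6]
width: 85.4
gripper_force: 0.0
```

>>> arm_command(series=[100, -3.74, 0.62, 0.34, 7.15, 100, -7.48, 1.24, 0.67, 14.3, 100, -11.23, 1.86, 1.0, 21.5, 100, -14.97, 2.48, 1.34, 28.6, 100, -18.71, 3.1, 1.68, 35.8])

```text
clock: 0.93
eef_pos: [478.0, 344.5, 197.3]
tool_rot: [-3.141, 0.0, 1.559]
force: [-0.1, 0.8, -1.2]
width: 85.3
gripper_force: 0.0
```

>>> arm_command(series=[100, -2.67, 2.69, 0.34, 7.15, 100, -5.35, 5.38, 0.67, 14.3, 100, -8.02, 8.07, 1.0, 21.5, 100, -10.7, 10.76, 1.34, 28.6, 100, -13.37, 13.45, 1.68, 35.8])

```text
clock: 1.35
eef_pos: [611.6, 210.2, 180.4]
tool_rot: [-3.141, 0.0, 0.934]
force: [1.3, 0.2, -0.2]
width: 85.2
gripper_force: 0.0
```

```bash
python3 - <<'E'
from h import *
for i in range(4): viewer.get_image("wrist")
s=monitor.read_state();print(s["clock"],s["eef_pos"],np.degrees(s["tool_rot"]),s["qpos"],s["force"],s["torque"])
c=viewer.camera_model("wrist");p,d=viewer.get_image("wrist");np.savez("pics/w1.npz",p=p,d=d,**{k:np.array(v) for k,v in c.items()})
cv2.imwrite("pics/w1.png",p[:,:,::-1]); X=cloud(c,d); print(-np.array(c["R"]).T@c["t"])
N=np.linalg.norm(X[...,:2]-[610.8,211],axis=2)<45
for lo,hi in((58,75),(25,40)):
    Q=X[N&(X[...,2]>lo)&(X[...,2]<hi)]
    if len(Q)>4: r=cv2.minAreaRect(Q[:,:2].astype(np.float32));print(len(Q),Q.mean(0),r)
E
```

```text
1.55 [611.01474801 210.07050953 180.08456674] [-1.79975564e+02  8.63349122e-02  5.37686797e+01] [-0.66921195  0.73212852  0.51572934  1.58915148 -0.4214785   0.93469487
 -0.64174059] [-0.74023173  0.34786068 -0.42762488] [ 0.07261833 -0.01916376 -0.03137943]
[654.92700959 268.73261589 323.99254856]
885 [612.36169387 210.40033986  65.10349081] ((611.8905029296875, 209.78231811523438), (27.571622848510742, 27.627513885498047), 53.40400695800781)
1333 [615.08663196 214.22426811  33.51832473] ((611.7008056640625, 209.64779663085938), (56.82502365112305, 56.96029281616211), 8.301058769226074)
```

View pics/w1.png

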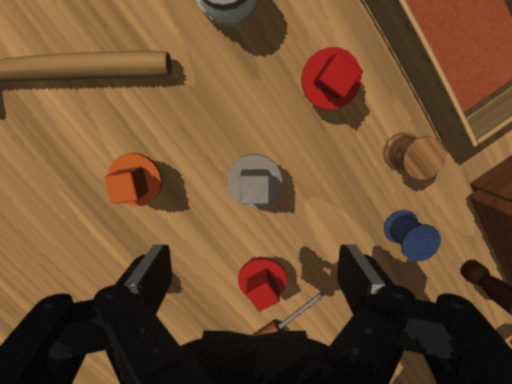

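The wrist view shows the grey plug at (255,183), clear of the red (263,283) and orange (133,180) plugs. The tool is centred over it and lined up, so I descend and grip.

>>> arm_command(series=[100, 0, 0, 3.5, 0, 100, 0, 0, 7, 0, 100, 0, 0, 10.5, 0, 100, 0, 0, 13, 0, 100, 0, 0, 14.4, 0])

```text
clock: 2.02
eef_pos: [607.3, 213.6, 33.5]
tool_rot: [-3.137, 0.003, 0.944]
force: [-0.1, -0.4, 0.0]
width: 85.5
gripper_force: 0.0
```

>>> arm_command(series=[0, 0, 0, 0, 0, 0, 0, 0, 0, 0, 0, 0, 0, 0, 0, 0, 0, 0, 0, 0, 0, 0, 0, 0, 0])

```text
clock: 2.43
eef_pos: [612.3, 212.0, 39.0]
tool_rot: [3.14, -0.003, 0.941]
force: [-1.6, 0.3, 3.1]
width: 26.7
gripper_force: 59.6
```

>>> arm_command(series=[0, 0, 0, 0, 0, 0, 0, 0, 0, 0, 0, 0, 0, 0, 0, 0, 0, 0, 0, 0, 0, 0, 0, 0, 0])

```text
clock: 2.85
eef_pos: [612.4, 212.0, 39.0]
tool_rot: [3.14, -0.003, 0.94]
force: [0.4, 0.3, 6.6]
width: 27.1
gripper_force: 60.4
```

>>> arm_command(series=[0, 0, 0, -2, 0, 0, 0, 0, -5, 0, 0, 0, 0, -8.5, 0, 0, 0, 0, -12, 0, 0, 0, 0, -14, 0])

```text
clock: 3.27
eef_pos: [612.2, 211.5, 181.0]
tool_rot: [3.139, -0.004, 0.94]
force: [1.1, 0.5, -2.3]
width: 27.3
gripper_force: 60.1
```

```bash
python3 - <<'E'
from h import *
for i in range(3): viewer.get_image("wrist")
s=monitor.read_state();print(s["clock"],s["eef_pos"],np.degrees(s["tool_rot"]),s["qpos"],s["force"],s["torque"],s["width"])
c=viewer.camera_model("wrist");p,d=viewer.get_image("wrist")
cv2.imwrite("pics/w2.png",p[:,:,::-1])
plan([492.6,-184.8,178],53.9,2)
E
```

```text
3.4167 [611.60129556 211.77378401 178.57167631] [ 1.79911488e+02 -1.69963645e-01  5.38811617e+01] [-0.67120443  0.73320151  0.51575669  1.59223712 -0.42627027  0.92679492
 -0.6378727 ] [-0.00742823 -0.377442   -4.2348114 ] [-0.01422996  0.01443418  0.0121209 ] 27.234427965752854
call 1 xyz cm [-19.48   6.94  -0.07] roll -0.0
call 2 xyz cm [-19.48   6.94  -0.07] roll -0.0
```

View pics/w2.png

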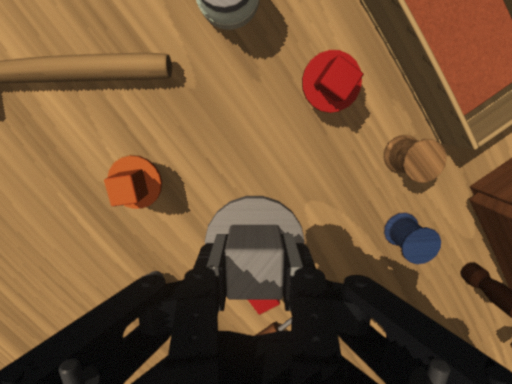

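The plug is held square between the fingers, with its flange around (255,245). Next I go to just short of the neck, where the wrist camera can see the rim beyond the plug.

```bash
python3 -c "
from h import *
plan([472,-213,186],53.9,3)"
```

```text
call 1 xyz cm [-14.15   4.62  -0.31] roll -0.0
call 2 xyz cm [-14.15   4.62  -0.31] roll -0.0
call 3 xyz cm [-14.15   4.62  -0.31] roll -0.0
```

>>> arm_command(series=[0, -2.0, 0.65, -0.2, 0, 0, -5.0, 1.63, -0.3, 0, 0, -8.0, 2.6, -0.3, 0, 0, -11.0, 3.6, -0.3, 0, 0, -14.15, 4.62, -0.3, 0])

```text
clock: 3.88
eef_pos: [562.4, 69.2, 177.6]
tool_rot: [-3.138, 0.003, 0.941]
force: [-0.1, -0.4, -3.0]
width: 26.9
gripper_force: 59.9
```

>>> arm_command(series=[0, -2.8, 0.92, 0, 0, 0, -5.6, 1.85, -0.1, 0, 0, -8.5, 2.77, -0.2, 0, 0, -11.3, 3.7, -0.3, 0, 0, -14.15, 4.62, -0.3, 0])

```text
clock: 4.3
eef_pos: [516.5, -72.3, 181.0]
tool_rot: [-3.138, 0.002, 0.941]
force: [-0.0, -1.0, -3.5]
width: 27.1
gripper_force: 59.9
```

>>> arm_command(series=[0, -3.0, 1.0, 0, 0, 0, -6.0, 1.96, -0.1, 0, 0, -9.0, 2.94, -0.2, 0, 0, -12.0, 3.92, -0.3, 0, 0, -14.15, 4.62, -0.3, 0])

```text
clock: 4.72
eef_pos: [469.8, -215.5, 184.3]
tool_rot: [-3.139, 0.002, 0.938]
force: [0.8, -0.7, -2.8]
width: 26.5
gripper_force: 59.9
```

```bash
python3 - <<'E'
from h import *
for i in range(5): viewer.get_image("wrist")
s=monitor.read_state();print(s["clock"],s["eef_pos"],np.degrees(s["tool_rot"]),s["qpos"],s["force"],s["torque"],s["width"])
c=viewer.camera_model("wrist");p,d=viewer.get_image("wrist");np.savez("pics/w3.npz",p=p,d=d,**{k:np.array(v) for k,v in c.items()})
cv2.imwrite("pics/w3.png",p[:,:,::-1]); X=cloud(c,d); print(-np.array(c["R"]).T@c["t"])
Q=X[(np.linalg.norm(X[...,:2]-[492.6,-185],axis=2)<40)&(X[...,2]>79)&(X[...,2]<92)]
print("rim",len(Q),Q.mean(0),cv2.minEnclosingCircle(Q[:,:2].astype(np.float32)),cv2.minAreaRect(Q[:,:2].astype(np.float32)))
t=s["eef_pos"]
for lo,hi in((-18,5),(5,40)):
    M=(np.linalg.norm(X[...,:2]-t[:2],axis=2)<34)&(X[...,2]>t[2]+lo)&(X[...,2]<t[2]+hi);Q=X[M]
    if len(Q)>5: print("plug",lo,len(Q),np.percentile(Q,[5,50,95],axis=0)-t,cv2.minEnclosingCircle((Q[:,:2]-t[:2]).astype(np.float32)))
E
```

```text
4.9667 [ 471.77763702 -211.67573672  184.43246482] [-1.79794544e+02  4.31380890e-04  5.38979726e+01] [ 0.0435734   0.54875632  0.48342682  1.94233452 -0.36822295  0.74116351
  0.11274239] [ 1.17180527  0.87244065 -3.06755436] [ 0.06453701 -0.06067643 -0.01138066] 27.111423031245835
[ 515.8159749  -153.36013044  328.42006714]
rim 1853 [ 491.84772471 -185.72390809   84.76352785] ((491.599365234375, -186.05728149414062), 31.005178451538086) ((491.84130859375, -186.2388458251953), (60.56252670288086, 60.53952407836914), 52.47944641113281)
plug -18 2842 [[-13.8109854   -8.02649933  -7.31727073]
 [ 11.09709094  13.72058321  -5.53193247]
 [ 25.68859497  24.54357122   1.57505201]] ((0.870330810546875, -0.13953542709350586), 28.527585983276367)
plug 5 6061 [[-14.88133331 -13.01278293   9.78865927]
 [  1.79662886   1.81586381  26.25983712]
 [ 22.02289301  18.39879093  38.90876655]] ((4.1903533935546875, 4.462851047515869), 27.135562896728516)
```

View pics/w3.png

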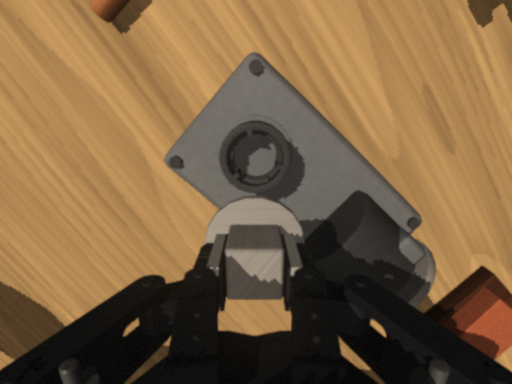

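The rim is at pixel (255,155), world (491.6,-186.1), and the held flange's centre is offset about (+0.9,-0.1) from the TCP. I shift 32 mm along tool x, then descend to just above the rim.

>>> arm_command(series=[0, 1.6, 0, 0, 0, 0, 3.2, 0, 0, 0, 0, 3.2, 0, 2, 0, 0, 3.2, 0, 4.5, 0, 0, 3.2, 0, 5.8, 0])

```text
clock: 5.43
eef_pos: [491.0, -184.1, 125.5]
tool_rot: [-3.138, 0.0, 0.945]
force: [0.3, 0.6, -3.1]
width: 27.1
gripper_force: 59.8
```

>>> arm_command(series=[0, 0, 0, 0, 0, 0, 0, 0, 0, 0, 0, 0, 0, 0, 0, 0, 0, 0, 0, 0, 0, 0, 0, 0, 0])

```text
clock: 5.85
eef_pos: [492.1, -187.3, 128.8]
tool_rot: [3.14, -0.001, 0.941]
force: [-0.2, -0.5, -3.2]
width: 26.8
gripper_force: 59.8
```

```bash
python3 - <<'E'
from h import *
s=monitor.read_state();print(s["clock"],s["eef_pos"],np.degrees(s["tool_rot"]),s["qpos"],s["force"],s["torque"],s["width"])
c=viewer.camera_model("wrist");p,d=viewer.get_image("wrist"); X=cloud(c,d)
Q=X[(np.linalg.norm(X[...,:2]-[492,-186],axis=2)<40)&(X[...,2]>79)&(X[...,2]<90)]
t=s["eef_pos"]
(a,b),r=cv2.minEnclosingCircle(Q[:,:2].astype(np.float32));print("rim vis",len(Q),a,b,r)
from scipy.optimize import least_squares
o=Q[np.linalg.norm(Q[:,:2]-[491.8,-186],axis=1)>29]
print(least_squares(lambda v:np.linalg.norm(o[:,:2]-v[:2],axis=1)-30.3,[491.8,-186]).x,len(o))
M=(np.linalg.norm(X[...,:2]-t[:2],axis=2)<34)&(X[...,2]>t[2]-18)&(X[...,2]<t[2]+2)
print(cv2.minEnclosingCircle(X[M][:,:2].astype(np.float32)))
E
```

```text
5.85 [ 492.14511263 -187.31874441  128.83979681] [ 1.79899319e+02 -3.97254711e-02  5.38940935e+01] [ 0.03133301  0.63881024  0.42466243  1.96886053 -0.43594578  0.62155692
  0.11092968] [-0.15741559 -0.47555105 -3.24954475] [0.05704818 0.01529067 0.04630665] 26.814853211098015
rim vis 1335 492.02301025390625 -185.35284423828125 30.788982391357422
[ 491.58445799 -186.3488995 ] 435
((492.846435546875, -187.614501953125), 28.503700256347656)
```

>>> arm_command(series=[0, 0.04, -0.1, 0, 0, 0, 0.04, -0.1, 0, 0, 0, 0.04, -0.1, 0, 0, 0, 0.04, -0.1, 0, 0, 0, 0.04, -0.1, 0, 0])

```text
clock: 6.32
eef_pos: [490.8, -186.3, 127.9]
tool_rot: [3.142, -0.0, 0.94]
force: [0.1, -0.3, -3.6]
width: 27.2
gripper_force: 59.8
```

```bash
cat > fl.py <<'E'
from h import *
from scipy.optimize import least_squares
for i in range(4):
    s=monitor.read_state();t=s["eef_pos"]
    c=viewer.camera_model("wrist");p,d=viewer.get_image("wrist"); X=cloud(c,d)
    Q=X[(np.linalg.norm(X[...,:2]-[492,-186],axis=2)<40)&(X[...,2]>79)&(X[...,2]<90)]
    o=Q[np.linalg.norm(Q[:,:2]-[491.8,-186],axis=1)>29]
    rim=least_squares(lambda v:np.linalg.norm(o[:,:2]-v[:2],axis=1)-30.3,[491.8,-186]).x
    M=(np.linalg.norm(X[...,:2]-t[:2],axis=2)<34)&(X[...,2]>t[2]-18)&(X[...,2]<t[2]+2)
    f=np.array(cv2.minEnclosingCircle(X[M][:,:2].astype(np.float32))[0])
    print(s["clock"],t.round(1),"rim",rim.round(1),"flange",f.round(1),"need",(rim-f).round(1),s["force"].round(1))
E
python3 fl.py
```

```text
6.3167 [ 490.8 -186.3  127.9] rim [ 491.5 -186.3] flange [ 491.5 -186.8] need [0.  0.5] [ 0.1 -0.3 -3.6]
6.3667 [ 490.8 -186.3  127.9] rim [ 491.5 -186.3] flange [ 491.8 -186.3] need [-0.3 -0. ] [-0.8  0.2 -4.1]
6.4167 [ 490.8 -186.4  127.9] rim [ 491.5 -186.3] flange [ 491.9 -186.3] need [-0.4 -0. ] [-0.5 -0.5 -3.1]
6.4667 [ 490.8 -186.4  127.9] rim [ 491.5 -186.3] flange [ 491.7 -186.5] need [-0.2  0.1] [ 0.3  0.6 -3.3]
```

Aligned within 0.5 mm. I lower it gently until it touches.

>>> arm_command(series=[0, 0, 0, 0.3, 0, 0, 0, 0, 0.6, 0, 0, 0, 0, 0.9, 0, 0, 0, 0, 1.2, 0, 0, 0, 0, 1.5, 0])

```text
clock: 6.93
eef_pos: [490.8, -186.2, 112.6]
tool_rot: [-3.141, -0.0, 0.94]
force: [-1.1, 2.2, 9.2]
width: 27.0
gripper_force: 61.6
```

>>> arm_command(series=[0, 0, 0, 0.15, 0, 0, 0, 0, 0.3, 0, 0, 0, 0, 0.45, 0, 0, 0, 0, 0.6, 0, 0, 0, 0, 0.6, 0])

```text
clock: 7.35
eef_pos: [491.3, -185.7, 106.5]
tool_rot: [-3.142, -0.001, 0.941]
force: [3.0, 2.2, -5.2]
width: 27.2
gripper_force: 59.7
```

>>> arm_command(series=[0, 0, 0, 0.1, 0, 0, 0, 0, 0.2, 0, 0, 0, 0, 0.3, 0, 0, 0, 0, 0.4, 0, 0, 0, 0, 0.4, 0])

```text
clock: 7.77
eef_pos: [491.5, -185.7, 105.5]
tool_rot: [3.141, -0.003, 0.94]
force: [-2.6, 7.0, 24.6]
width: 26.9
gripper_force: 63.7
```

Touching with the flange about 10 mm above the rim, pressed by ~28 N, which is more than wanted. I ease up and start backing off (anticlockwise = negative roll).

>>> arm_command(series=[0, 0, 0, -0.2, 0, 0, 0, 0, -0.2, -3, 0, 0, 0, -0.2, -6, 0, 0, 0, -0.2, -9, 0, 0, 0, -0.2, -12, 0])

```text
invalid input at $.series: expected a multiple of 5 numbers
```

```bash
cat > st.py <<'E'
from h import *
s=monitor.read_state();print(s["clock"],s["eef_pos"].round(2),np.degrees(s["tool_rot"]).round(1),"F",s["force"].round(1),"T",s["torque"].round(2),s["width"],"q7",s["qpos"][6])
E
python3 st.py
```

```text
7.7667 [ 491.51 -185.7   105.51] [180.   -0.2  53.9] F [-2.6  7.  24.6] T [ 1.55  0.85 -0.07] 26.919620240509328 q7 0.13376898244085608
```

>>> arm_command(series=[0, 0, 0, -0.2, 0, 0, 0, 0, -0.2, -3, 0, 0, 0, -0.2, -6, 0, 0, 0, -0.2, -9, 0, 0, 0, -0.2, -12])

```text
clock: 8.18
eef_pos: [491.1, -184.7, 106.4]
tool_rot: [-3.141, -0.003, 1.151]
force: [-0.5, 8.0, 18.3]
width: 27.1
gripper_force: 62.7
```

```bash
python3 st.py
```

```text
8.1833 [ 491.13 -184.71  106.42] [-180.    -0.2   65.9] F [-0.5  8.  18.3] T [ 2.08  0.37 -0.53] 27.097161377511505 q7 0.2779773789404726
```

>>> arm_command(series=[0, 0.07, -0.03, -0.15, 0, 0, 0.07, -0.03, -0.15, -3, 0, 0.07, -0.03, -0.15, -6, 0, 0.07, -0.03, -0.15, -9, 0, 0.07, -0.03, -0.15, -12])

```text
clock: 8.6
eef_pos: [490.8, -184.7, 107.3]
tool_rot: [-3.141, -0.002, 1.36]
force: [-0.5, 6.4, 12.5]
width: 27.3
gripper_force: 62.0
```

```bash
python3 st.py
```

```text
8.6 [ 490.84 -184.75  107.33] [-1.80e+02 -1.00e-01  7.79e+01] F [-0.5  6.4 12.5] T [ 1.51  0.33 -0.36] 27.286623260837537 q7 0.41996652067378676
```

Backing off lifts the plug along the thread pitch, so the lugs are riding on the ridge. I continue while easing the push.

>>> arm_command(series=[0, 0.05, -0.01, -0.1, -3, 0, 0.05, -0.01, -0.13, -6, 0, 0.05, -0.01, -0.16, -9, 0, 0.05, -0.01, -0.18, -12, 0, 0.05, -0.01, -0.2, -15])

```text
clock: 9.02
eef_pos: [488.9, -185.2, 108.0]
tool_rot: [-3.138, -0.001, 1.622]
force: [-1.8, 2.9, 0.6]
width: 27.2
gripper_force: 60.5
```

```bash
python3 st.py
```

```text
9.0167 [ 488.92 -185.17  108.  ] [-179.8   -0.    92.9] F [-1.8  2.9  0.6] T [ 0.58  0.45 -0.16] 27.17331577018303 q7 0.5976634103168831
```

>>> arm_command(series=[0, -0.04, 0.05, 0, -3, 0, -0.08, 0.1, -0.02, -6, 0, -0.08, 0.1, -0.04, -9, 0, -0.08, 0.1, -0.06, -12, 0, -0.08, 0.1, -0.08, -15])

```text
clock: 9.43
eef_pos: [489.4, -184.7, 108.1]
tool_rot: [-3.137, -0.004, 1.884]
force: [-0.5, 4.7, -6.0]
width: 26.9
gripper_force: 59.7
```

```bash
python3 st.py
```

```text
9.4333 [ 489.39 -184.67  108.05] [-179.8   -0.2  108. ] F [-0.5  4.7 -6. ] T [ 1.37  0.12 -0.22] 26.879862619336777 q7 0.7765348165753151
```

>>> arm_command(series=[0, 0, 0, 0.08, 0, 0, 0, 0, 0.16, 0, 0, 0, 0, 0.24, 0, 0, 0, 0, 0.32, 0, 0, 0, 0, 0.32, 0])

```text
clock: 9.85
eef_pos: [490.6, -184.8, 105.3]
tool_rot: [-3.139, -0.002, 1.882]
force: [-0.9, 4.7, -3.5]
width: 27.0
gripper_force: 59.9
```

```bash
python3 st.py
```

```text
9.85 [ 490.59 -184.77  105.3 ] [-1.799e+02 -1.000e-01  1.079e+02] F [-0.9  4.7 -3.5] T [ 1.26  0.03 -0.12] 27.019150660511773 q7 0.7758548676254615
```

>>> arm_command(series=[0, 0, 0, 0.1, 0, 0, 0, 0, 0.2, 0, 0, 0, 0, 0.3, 0, 0, 0, 0, 0.4, 0, 0, 0, 0, 0.5, 0])

```text
clock: 10.27
eef_pos: [491.6, -185.0, 101.0]
tool_rot: [-3.141, -0.001, 1.883]
force: [-1.5, 6.0, 9.3]
width: 27.1
gripper_force: 61.8
```

```bash
python3 st.py
```

```text
10.2667 [ 491.58 -185.03  101.02] [-1.800e+02 -1.000e-01  1.079e+02] F [-1.5  6.   9.3] T [ 1.42  0.41 -0.17] 27.098304484278074 q7 0.7774473731369095
```

```bash
python3 - <<'E'
from h import *
s=monitor.read_state();t=s["eef_pos"];c=viewer.camera_model("wrist");p,d=viewer.get_image("wrist");X=cloud(c,d)
r=np.linalg.norm(X[...,:2]-[491.7,-186.2],axis=2)
f=X[(r<28)&(r>20)&(X[...,2]>86)&(X[...,2]<105)];print(t,"flange top z",np.percentile(f[:,2],[10,50,90]),len(f),f.mean(0))
f=X[(r<31)&(r>29.5)&(X[...,2]>78)&(X[...,2]<89)];print("rim z",np.percentile(f[:,2],[10,50,90]),len(f))
f=X[(r<75)&(r>40)&(X[...,2]>45)&(X[...,2]<55)];print("case",np.median(f[:,2]))
E
```

```text
[ 491.57936695 -185.03475811  101.02488673] flange top z [94.1361628  95.45444531 96.27526817] 1853 [ 486.19332049 -169.71313485   95.06798592]
rim z [80.55874894 84.41150689 85.64139597] 522
case 51.2985446357646
```

The flange is about 4.4 mm above the rim, so the lugs have dropped into the thread start. Now I run it in clockwise, following the lead.

>>> arm_command(series=[0, 0.05, 0.02, -0.03, 3, 0, 0.05, 0.02, -0.01, 6, 0, 0.05, 0.02, 0.01, 9, 0, 0.05, 0.02, 0.03, 12, 0, 0.05, 0.02, 0.06, 15])

```text
clock: 10.73
eef_pos: [492.6, -185.3, 100.3]
tool_rot: [3.141, 0.001, 1.619]
force: [2.2, 4.4, -2.4]
width: 26.8
gripper_force: 60.1
```

```bash
python3 st.py
```

```text
10.7333 [ 492.57 -185.31  100.32] [179.9   0.   92.8] F [ 2.2  4.4 -2.4] T [ 0.89 -0.58  0.03] 26.822217880836906 q7 0.5991564475750317
```

>>> arm_command(series=[0, -0.02, -0.1, 0.05, 3, 0, -0.02, -0.1, 0.08, 6, 0, -0.02, -0.1, 0.11, 9, 0, -0.02, -0.1, 0.14, 12, 0, -0.02, -0.1, 0.17, 15])

```text
clock: 11.15
eef_pos: [492.5, -185.9, 99.1]
tool_rot: [3.138, 0.001, 1.357]
force: [2.0, 4.1, 0.7]
width: 27.1
gripper_force: 60.4
```

```bash
python3 st.py
```

```text
11.15 [ 492.51 -185.95   99.11] [179.8   0.   77.8] F [2.  4.1 0.7] T [ 0.7  -0.64  0.09] 27.11231683805612 q7 0.42446002223397483
```

>>> arm_command(series=[0, 0, 0, 0.03, 3, 0, 0, 0, 0.06, 6, 0, 0, 0, 0.09, 9, 0, 0, 0, 0.11, 12, 0, 0, 0, 0.13, 15])

```text
clock: 11.57
eef_pos: [492.8, -186.1, 98.1]
tool_rot: [3.138, -0.0, 1.095]
force: [3.6, 3.8, 2.1]
width: 27.2
gripper_force: 60.7
```

```bash
python3 st.py
```

```text
11.5667 [ 492.83 -186.14   98.07] [179.8  -0.   62.8] F [3.6 3.8 2.1] T [ 0.68 -0.75  0.13] 27.18020109572801 q7 0.2473731236079481
```

>>> arm_command(series=[0, 0, 0, 0.03, 3, 0, 0, 0, 0.06, 6, 0, 0, 0, 0.08, 9, 0, 0, 0, 0.1, 12, 0, 0, 0, 0.12, 15])

```text
clock: 11.98
eef_pos: [493.0, -186.4, 97.1]
tool_rot: [3.137, -0.001, 0.834]
force: [2.1, 1.4, 5.0]
width: 27.1
gripper_force: 61.0
```

```bash
python3 st.py
```

```text
11.9833 [ 493.02 -186.41   97.07] [ 1.798e+02 -1.000e-01  4.780e+01] F [2.1 1.4 5. ] T [ 0.5  -0.51  0.15] 27.0559041278559 q7 0.06833594006197537
```

>>> arm_command(series=[0, 0, 0, 0.02, 2, 0, 0, 0, 0.03, 4, 0, 0, 0, 0.05, 6, 0, 0, 0, 0.06, 8, 0, 0, 0, 0.06, 8])

```text
clock: 12.4
eef_pos: [492.6, -186.8, 96.9]
tool_rot: [3.138, -0.001, 0.695]
force: [2.1, 2.7, 7.5]
width: 27.0
gripper_force: 61.5
```

```bash
python3 st.py
```

```text
12.4 [ 492.6  -186.78   96.95] [ 1.798e+02 -1.000e-01  3.980e+01] F [2.1 2.7 7.5] T [ 0.7  -0.31  0.02] 26.96444059394181 q7 -0.027327396089638835
```

Descent has stopped, so the flange is on the rim. I turn it a little further to feel it get tight.

>>> arm_command(series=[0, 0, 0, 0, 2, 0, 0, 0, 0, 4, 0, 0, 0, 0, 6, 0, 0, 0, 0, 8, 0, 0, 0, 0, 8])

```text
clock: 12.82
eef_pos: [492.8, -186.3, 96.9]
tool_rot: [3.138, -0.002, 0.557]
force: [2.7, 2.0, 8.7]
width: 26.8
gripper_force: 61.5
```

```bash
python3 st.py
```

```text
12.8167 [ 492.83 -186.35   96.93] [ 1.798e+02 -1.000e-01  3.190e+01] F [2.7 2.  8.7] T [ 0.92 -0.36  0.25] 26.845583911114073 q7 -0.1250658838660603
```

>>> arm_command(series=[0, 0, 0, 0, 1, 0, 0, 0, 0, 2, 0, 0, 0, 0, 3, 0, 0, 0, 0, 4, 0, 0, 0, 0, 4])

```text
clock: 13.23
eef_pos: [493.1, -185.9, 96.9]
tool_rot: [3.139, -0.003, 0.489]
force: [3.6, 2.5, 8.7]
width: 27.0
gripper_force: 61.6
```

```bash
python3 st.py; python3 - <<'E'
from h import *
s=monitor.read_state();t=s["eef_pos"];c=viewer.camera_model("wrist");p,d=viewer.get_image("wrist");X=cloud(c,d)
r=np.linalg.norm(X[...,:2]-[491.7,-186.2],axis=2)
f=X[(r<28)&(r>20)&(X[...,2]>86)&(X[...,2]<105)];print(t,"flange top z",np.percentile(f[:,2],[10,50,90]),len(f))
f=X[(r<31)&(r>29.5)&(X[...,2]>78)&(X[...,2]<89)];print("rim z",np.percentile(f[:,2],[10,50,90]),len(f))
E
```

```text
13.2333 [ 493.15 -185.9    96.92] [179.8  -0.2  28. ] F [3.6 2.5 8.7] T [ 1.07 -0.53  0.71] 26.99175868933504 q7 -0.17344960796166872
[ 493.14751905 -185.9045961    96.92022993] flange top z [90.52880749 91.40946961 92.24545985] 1696
rim z [79.63781809 84.06354006 85.5596303 ] 533
```

Tight and home: twist is 0.7 N m, the flange top is 6 mm above the rim, and there is no further descent. I relieve the twist, open partly because of the drum, and lift away.

>>> arm_command(series=[0, 0, 0, -0.05, -1.5, 0, 0, 0, -0.1, -2, 0, 0, 0, -0.1, -2, 60, 0, 0, -0.1, -2, 60, 0, 0, -0.1, -2])

```text
clock: 13.7
eef_pos: [490.3, -186.8, 96.7]
tool_rot: [3.14, 0.001, 0.521]
force: [-0.0, 0.6, -0.3]
width: 49.9
gripper_force: 0.0
```

>>> arm_command(series=[60, 0, 0, 0, 0, 60, 0, 0, 0, 0, 60, 0, 0, 0, 0, 60, 0, 0, -0.5, 0, 60, 0, 0, -1, 0])

```text
clock: 14.12
eef_pos: [490.6, -185.6, 106.8]
tool_rot: [-3.141, 0.001, 0.521]
force: [-0.5, 0.1, -0.3]
width: 51.2
gripper_force: 0.0
```

>>> arm_command(series=[60, 0, 0, -2, 0, 60, 0, 0, -4, 0, 60, 0, 0, -7, 0, 60, 0, 0, -10, 0, 60, 0, 0, -13, 0])

```text
clock: 14.53
eef_pos: [490.5, -185.7, 238.4]
tool_rot: [3.141, 0.0, 0.521]
force: [0.7, 0.3, 0.9]
width: 51.1
gripper_force: 0.0
```

```bash
python3 st.py; python3 - <<'E'
from h import *
for i in range(5): viewer.get_image("wrist")
c=viewer.camera_model("wrist");p,d=viewer.get_image("wrist");X=cloud(c,d);cv2.imwrite("pics/w9.png",p[:,:,::-1])
r=np.linalg.norm(X[...,:2]-[491.7,-186.2],axis=2)
for n,lo,hi in(("head",105,135),("flange",86,100)):
    Q=X[(r<40)&(X[...,2]>lo)&(X[...,2]<hi)];print(n,len(Q),np.median(Q,axis=0),cv2.minAreaRect(Q[:,:2].astype(np.float32)))
E
python3 st.py
```

```text
14.5333 [ 490.49 -185.67  238.41] [180.    0.   29.8] F [0.7 0.3 0.9] T [0.03 0.01 0.04] 51.14196502822197 q7 -0.31064214838583115
head 949 [ 493.91972989 -186.63449174  123.24065833] ((492.3133239746094, -187.7866668701172), (27.585824966430664, 27.96368408203125), 30.065553665161133)
flange 1400 [ 500.8223487  -180.5417295    91.43223339] ((492.03863525390625, -186.5186767578125), (57.4787483215332, 59.724159240722656), 0.8831630945205688)
14.8333 [ 490.31 -184.96  235.93] [-179.9    0.    29.9] F [-0.  -0.6 -0.7] T [ 0.   -0.01 -0.01] 51.31243275498511 q7 -0.30855230676782064
```

View pics/w9.png

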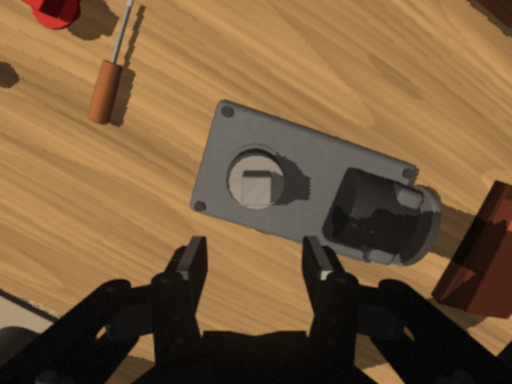

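The picture shows the plug upright in the neck at (255,180), with its flange flat on the rim and the gripper clear of it. Head top is at about 122 mm, which is fully home. I hand it in.

```bash
python3 -c "
from cell import workorder
print(workorder.finish_job())"
```

```text
the job is handed in; nothing more can be done
None
```

The filler plug is screwed in with its flange home on the neck and the gripper is clear. I moved nothing else, the job took about 15 s, and it is handed in; after tightening, the plug turned back about 2° with the gripper, and the flange still measured on the rim.

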